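Bring the banding wheel's index to the red line

ROBOT

A 6-joint arm with a two-finger parallel gripper is mounted at the origin on the work surface. World frame = base frame: x ahead of the robot, y to its left, z up, the work surface at z = 0. Lengths are in m, angles in degrees, forces in N, time in s.
With the tool pointing down it reaches from about 0.325 to 0.85 m from the base axis. Payload 15.5 kg.
Tool frame: the origin (TCP) lies at the very end of the fingers, on their centre line; the grasp point (between the pads) lies arm.grip_depth behind it (arm.grip_depth is the distance from the TCP to the grasp point, in m); z points along the fingers, y is the line along which they close (so a half turn about z gives the same grasp; the last joint's range is limited). The gripper opens to 91 mm and grips with 3 to 60 N. Pads are 32 mm wide; open, the fingers measure 118 mm over their backs; the gripper's body (76 mm by 178 mm) begins 60 mm behind the grasp point.
Start: joints at [-77.836, 28.281, 77.091, -0, 74.628, -5.472], TCP at [0.189, -0.596, 0.214] pointing down, gripper open.
Joint ranges: [-166.48, 166.48], [-47.26, 123.95], [12.59, 153.08], [-70.14, 250.14], [6.76, 159.57], [-176.63, 176.63]. Speed limits (degrees/s): [108.29, 108.29, 147.25, 172.46, 172.46, 172.46].

INTERFACE

Orientations are given as a 3x3 rotation matrix whose columns are the frame's x, y, z axes.
In Python, from rig import arm gives the robot as it stands. Calls block until the motion is done:
- arm.move_to(position, orientation): joint-space move of the TCP to a pose.
- arm.move_l(position, orientation=None, feed=0.15): straight line of the TCP; orientation=None keeps the orientation; feed is the mean speed in m/s.
- arm.move_joints(angles): joint-space move.
- arm.grip(opening): finger opening in m; the grip force is fixed at half the most; returns when the fingers have stopped.
- arm.sleep(seconds).
- arm.solve_ik(position, orientation): joint angles nearest the present ones, or None.
- arm.snapshot(name): name is "scene" or "top" or "wrist"; returns the picture (400x640x3 uint8, red, green, blue); there is no depth.
- arm.get_calibration(name): a dict with "intrinsics" (3x3 intrinsics, pixels), "cam_to_world" (4x4, takes a point from camera to world coordinates). Camera axes: x right, y down, z forward; pixel columns grow to the right and rows downward; lengths in m; the calibration is good to about 2 mm. The wrist camera is an equidistant fisheye: a pixel r from the principal point sees the ray r / f radians off the axis. A picture is of the moment at which its call begins: read the wrist's pose just before it. get_calibration takes no time and is no camera call; for the wrist camera it gives the pose at the moment of the call.
A pose or a line that the arm cannot do raises arm.Unreachable and nothing moves.
- arm.sign_off(): hands the job in; it is judged then, once.
Readings, each from a call of its own:
- arm.current_t(): time.
- arm.current_joint_positions(): joint angles.
- arm.current_dq(): joint speeds.
- arm.current_tau(): joint torques, N m.
- arm.current_ee_pos(): TCP position.
- arm.current_tool_rot(): TCP orientation.
- arm.current_force(): force on the tool from outside, world axes, zero at the start.
- arm.current_torque(): the same for the moment, N m.
- arm.current_width(): finger opening in m.
- arm.current_grasp_force(): force on a finger pad.
Only numpy, scipy, OpenCV 4.12 (cv2) and the standard library are available. Lean on these libraries where they do the work, as an engineer would, in place of code of your own. Each camera call takes 0.05 s, during which the arm holds its last target. There are 200 camera calls.

TASK

Gently push the potter's banding wheel round by its brass peg with the fingertips until the white index line on the wheel lines up with the red line on the metal scale ring around it. Leave the wheel at rest there with the little bowl still standing on it untouched, do not disturb the jars and the cup beside it, and come away clear.

Things in the scene. Friction and masses are not known exactly. Their poses are not given: they have to be found in the camera images.
- station: the fixed stand of the banding wheel, on a fixed plywood board 240 x 240 x 12 mm lying on the table: a grey foot (170 mm diameter) and a silver graduated scale ring (outer diameter 290 mm, upper face 46 mm above this origin, i.e. 58 mm above the table) with thin black lines every 15 degrees and one wide red line (7 x 31 mm, radial). Origin: centre of the foot's underside, on the wheel's axis, 12 mm above the table; its x axis points along the red line, z up. It does not move.
- wheel (a joint): angle of the turning wheel in rad, positive anticlockwise seen from above; 0 (or any whole number of turns) is where the white line meets the red line. The wheel turns endlessly either way with light friction (about 2 N at the peg) and stays where it is left. It is a black disc 220 mm in diameter, its top 64 mm above the table and 6 mm above the scale ring.
- index (a point): outer end of the white index line (7 mm wide, 34 mm long, radial) on the wheel's top, 110 mm from the axis; turns with the wheel.
- target (a point): inner end of the red line on the scale ring, 113 mm from the axis; fixed.
- hub (a point): point on the wheel's axis at the height of the wheel's top, 64 mm above the table.
- peg (a point): the brass peg that stands up from the wheel, 18 mm in diameter, 35 mm high (top 99 mm above the table), 90 mm from the axis, straight opposite the white line; the point lies on the peg's axis half-way up. Turns with the wheel.
- bowl: small loose terracotta bowl standing near the middle of the wheel, 80 mm across the rim, 42 mm high (rim 106 mm above the table), 0.15 kg; it rides round with the wheel. Not to be touched. Origin: centre of its underside.
- jar: amber glass jar with a white lid, 52 mm diameter, 65 mm high, on the table beside the wheel. Origin: centre of its underside. Leave alone.
- cup: blue ceramic cup, 68 mm across the rim, 75 mm high, on the table beside the wheel. Origin: centre of its underside. Leave alone.
- slip_jar: white jar with a steel lid, 60 mm diameter, 55 mm high, on the table beside the wheel. Origin: centre of its underside. Leave alone.

How it is judged (in metres and radians):
At the end, for the whole second after the job is handed in: The facing ends of the white and red lines are within 5.5 mm seen from above (about 4.6 mm or 2.3 degrees of turn either way), the wheel is at rest, the bowl stands upright on it within 25 mm of the axis, and the jars and cup are within 15 mm of where they stood (horizontal distance between index and target below 0.0055 m and velocity of joint wheel between -0.02 and 0.02 rad/s and horizontal distance between bowl and hub below 0.025 m and angle between bowl's own z axis and vertical below 0.1 rad and z of bowl in the frame of station between 0.048 and 0.056 m and linear speed of bowl below 0.02 m/s and distance of each of jar, cup, slip_jar from where it was at the start of the episode below 0.015 m); the robot touches nothing.
It fails at once if the bowl on the wheel is touched by the robot (contact force between any of the fingers, the arm and bowl above 0.3 N).
It fails at once if the bowl is lifted off the wheel, slides far off centre or tips (z of bowl in the frame of station above 0.062 m or horizontal distance between bowl and hub above 0.025 m or angle between bowl's own z axis and vertical above 0.25 rad).
It fails at once if the wheel or its peg is pushed or squeezed harder than 20 N (contact force between any of the fingers, the arm and station above 20 N).
It fails at once if the jar, the cup or the slip jar is moved or lifted (distance of any of jar, cup, slip_jar from where it was at the start of the episode above 0.015 m).
It also fails if it takes over 54 s, if anything falls off the work surface, if the arm or the gripper's body presses on something with over 40 N, if the wrist force passes 120 N, or if a joint passes its speed limit or range.

## Working session

There is one attempt and no reset: what is moved stays moved. The work goes in short steps, each a Python script; the robot and the scene stay as the last script left them, time stands still between calls to the robot, and variables do not carry over. Pictures are saved under pics/ and viewed, at most 10 in all, crops included, and the job is handed in when it is done.

```bash
mkdir -p pics; ls; python3 - <<'E'
from rig import arm
import cv2,numpy as np
for n in("top","scene"):
    im=arm.snapshot(n); cv2.imwrite(f"pics/{n}0.png",im[:,:,::-1]); c=arm.get_calibration(n); print(n,np.round(c["intrinsics"],1).tolist(),np.round(c["cam_to_world"],3).tolist())
print(arm.current_t(),arm.grip_depth,arm.current_tool_rot())
E
```

```text
pics
top [[470.9, 0.0, 319.7], [0.0, 470.9, 195.9], [0.0, 0.0, 1.0]] [[0.004, -0.997, 0.078, 0.48], [-1.0, -0.004, 0.004, 0.05], [-0.004, -0.078, -0.997, 1.222], [0.0, 0.0, 0.0, 1.0]]
scene [[414.0, 0.0, 323.0], [0.0, 414.0, 202.9], [0.0, 0.0, 1.0]] [[0.755, 0.46, -0.468, 0.955], [0.656, -0.55, 0.517, -0.36], [-0.02, -0.697, -0.716, 0.672], [0.0, 0.0, 0.0, 1.0]]
0.1 0.0188 [[ 9.53001961e-01  3.02964033e-01 -2.36841540e-04]
 [ 3.02964106e-01 -9.53001321e-01  1.11064330e-03]
 [ 1.10774674e-04 -1.13019973e-03 -9.99999355e-01]]
```

View pics/top0.png

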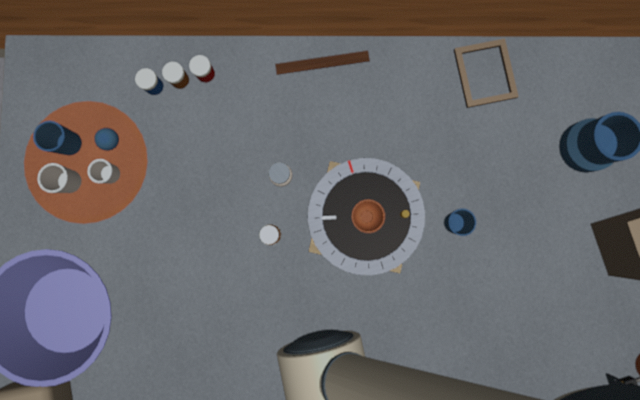

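View pics/scene0.png

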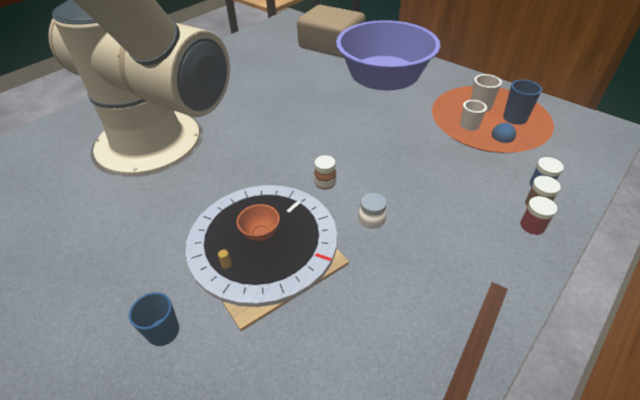

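The top view shows the wheel centre near (367,216), the white line at (329,218), the red line at (351,167) and the peg at (405,214). The cup is at (460,222) and the jars are at (270,235) and (280,174). The wheel needs roughly a 70° clockwise turn, which brings the peg to the robot's side. The scene view agrees: the peg is clear of the bowl and the cup is well outside the ring.

```bash
cat > h.py <<'E'
from rig import arm
import cv2,numpy as np
def ray(n,px,z,cal=None):
    c=cal or arm.get_calibration(n); K=c["intrinsics"];T=c["cam_to_world"]
    d=np.array([(px[0]-K[0,2])/K[0,0],(px[1]-K[1,2])/K[1,1],1.])
    if n=="wrist":
        r=np.hypot(d[0],d[1]); d=np.array([d[0]/r*np.sin(r),d[1]/r*np.sin(r),np.cos(r)])
    d=T[:3,:3]@d; return T[:3,3]+d*(z-T[2,3])/d[2]
def cen(m,near,rad,w=None):
    yy,xx=np.mgrid[:400,:640]; m=m&(np.hypot(xx-near[0],yy-near[1])<rad)
    return np.array([xx[m].mean(),yy[m].mean()]),m.sum()
def masks(im):
    h=cv2.cvtColor(im,cv2.COLOR_RGB2HSV).astype(int); H,S,V=h[...,0],h[...,1],h[...,2]
    return dict(red=((H<6)|(H>174))&(S>110)&(V>120),white=(S<45)&(V>150),brass=(H>14)&(H<32)&(S>100)&(V>60),dark=(V<75)&(S<90),bowl=(H<14)&(S>90))
def ang(p,c): return np.degrees(np.arctan2(p[1]-c[1],p[0]-c[0]))
E
python3 - <<'E'
from h import *
im=arm.snapshot("top"); m=masks(im)
# wheel disc: outer contour of dark blob
yy,xx=np.mgrid[:400,:640]
d=(m["dark"]&(np.hypot(xx-367,yy-216)<52)).astype(np.uint8)
cs,_=cv2.findContours(d,0,cv2.CHAIN_APPROX_NONE); k=max(cs,key=cv2.contourArea)
e=cv2.fitEllipse(cv2.convexHull(k)); print(e)
c=ray("top",e[0],.064); print("hub",c)
for n,p,r,z in(("red",(351,167),9,.058),("white",(329,218),10,.064),("brass",(405,214),8,.099),("bowl",(367,216),25,.1)):
    q,s=cen(m[n],p,r); w=ray("top",q,z); print(n,q,s,w.round(4),"r",np.hypot(*(w-c)[:2]).round(4),"ang",ang(w,c).round(2))
for n,p,z in(("cup",(460,222),.075),("jar",(270,235),.065),("slip",(280,174),.055)):
    w=ray("top",p,z);print(n,w.round(3),np.hypot(*(w-c)[:2]))
E
```

```text
((366.2352294921875, 215.7589874267578), (86.73358154296875, 87.54957580566406), 134.5675048828125)
hub [ 0.52108007 -0.05995068  0.064     ]
red [350.13043478 165.82608696] 23 [ 0.6455 -0.0208  0.058 ] r 0.1304 ang 17.46
white [325.8125  217.46875] 64 [0.5164 0.0393 0.064 ] r 0.0994 ang 92.67
brass [404.67213115 213.62295082] 61 [ 0.5253 -0.1482  0.099 ] r 0.0884 ang -87.26
bowl [367.90430108 215.7       ] 930 [ 0.5199 -0.0605  0.1   ] r 0.0013 ang -153.8
cup [ 0.507 -0.287  0.075] 0.22708299832551965
jar [0.473 0.176 0.065] 0.2407062939639706
slip [0.625 0.154 0.055] 0.23763744598469388
```

The measurements agree: the peg is at −87.3° with r = 88 mm and the white line is opposite it. The red line is at 17.5°, so the turn is −75°. I'll close the gripper, come down behind the peg and push most of the way.

```bash
cat >> h.py <<'E'
HUB=np.array([.5211,-.0600]); 
def pose(a,r=.093,z=.076):
    t=np.radians(a); x=np.array([-np.cos(t),-np.sin(t),0]); zz=np.array([0,0,-1.])
    return np.array([*(HUB+r*np.array([np.cos(t),np.sin(t)])),z]),np.column_stack([x,np.cross(zz,x),zz])
def arc(a0,a1,feed=.03,step=4):
    f=[]
    for a in np.linspace(a0,a1,max(2,int(abs(a1-a0)/step)+1))[1:]:
        arm.move_l(*pose(a),feed=feed); f.append(np.linalg.norm(arm.current_force()).round(1))
    return f
E
python3 - <<'E'
from h import *
print([None if arm.solve_ik(*pose(a)) is None else np.round(arm.solve_ik(*pose(a)),0) for a in(-59,-150)])
arm.grip(0.0)
arm.move_to(*pose(-59,z=.20)); print(arm.current_t(),arm.current_width(),arm.current_force())
arm.move_l(*pose(-59),feed=.1); print(arm.current_ee_pos(),arm.current_force())
print(arc(-59,-138)); print(arm.current_t())
im=arm.snapshot("top"); cv2.imwrite("pics/top1.png",im[:,:,::-1][100:330,200:520])
c=arm.get_calibration("wrist"); im=arm.snapshot("wrist"); cv2.imwrite("pics/w1.png",im[:,:,::-1])
E
```

```text
[array([-20.,  35.,  91.,  -0.,  54., -51.]), array([-21.,  27., 110.,  -0.,  43.,  39.])]
3.6417 0.0003339476535181382 [ 0.28351207 -0.34771472  0.97847824]
[ 0.56935961 -0.13983463  0.0765557 ] [0.27358371 0.34140746 0.2132602 ]
[np.float64(0.2), np.float64(0.5), np.float64(1.0), np.float64(0.9), np.float64(0.6), np.float64(0.3), np.float64(0.5), np.float64(0.6), np.float64(0.7), np.float64(0.4), np.float64(1.0), np.float64(0.6), np.float64(0.0), np.float64(0.9), np.float64(1.0), np.float64(0.7), np.float64(0.7), np.float64(0.9), np.float64(1.1)]
12.1583
```

View pics/top1.png

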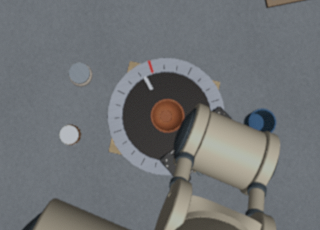

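View pics/w1.png

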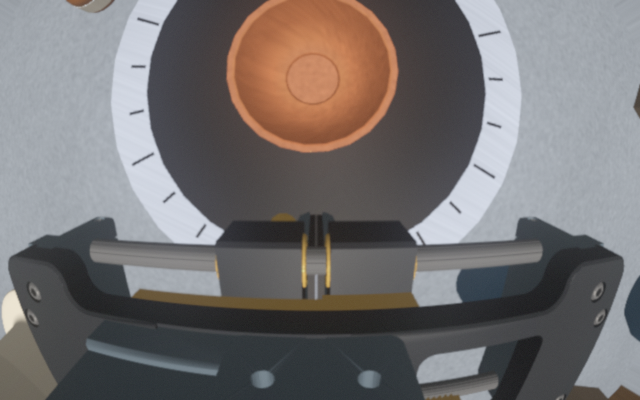

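The wheel has followed the finger. In the top crop the white line at (148,84) is now close to the red line at (150,67), and it is not hidden. The wrist view shows the bowl clear of the fingers. I'll measure the remaining angle and finish.

```bash
cat >> h.py <<'E'
def wheel():
    # angles of white and red lines by intensity-weighted pixels inside known radii (top camera)
    im=arm.snapshot("top"); c=arm.get_calibration("top"); out=[]
    yy,xx=np.mgrid[150:280,300:440]; h=cv2.cvtColor(im,cv2.COLOR_RGB2HSV).astype(float); f=im.astype(float)
    for z,r0,r1,w in((.064,.078,.104,np.clip(f.min(2)-90,0,None)),(.058,.116,.141,np.clip(f[...,0]-f[...,1]-30,0,None))):
        P=np.array([ray("top",(x,y),z,c)[:2] for x,y in zip(xx.ravel(),yy.ravel())])-HUB
        r=np.hypot(*P.T); A=np.degrees(np.arctan2(P[:,1],P[:,0])); k=(r>r0)&(r<r1)&(A>-10)&(A<110)
        W=w[yy.ravel(),xx.ravel()]*k; p=(P*W[:,None]).sum(0)/W.sum(); out.append((np.degrees(np.arctan2(p[1],p[0])),np.hypot(*p),(W>0).sum()))
    return out
E
python3 - <<'E'
from h import *
a=-138
for i in range(3):
    o=wheel(); d=o[0][0]-o[1][0]; print(np.round(o,3).tolist(),"left",d.round(2))
    if d<.8: break
    g=d*.7 if i==0 else d; arc(a,a-g,feed=.015); a-=g; arm.sleep(.3)
o=wheel(); print(a,np.round(o,3).tolist(),o[0][0]-o[1][0],arm.current_t(),arm.current_force())
E
```

```text
[[29.08, 0.091, 46.0], [17.505, 0.129, 32.0]] left 11.58
[[21.109, 0.091, 44.0], [17.501, 0.129, 32.0]] left 3.61
[[17.577, 0.091, 46.0], [17.504, 0.128, 32.0]] left 0.07
-149.71079277291852 [[17.575, 0.091, 46.0], [17.502, 0.129, 32.0]] 0.07296877091333442 14.7833 [0.09968017 0.07408534 0.06984108]
```

The remaining error is 0.07°. I'll back off the peg tangentially, lift, and check it.

```bash
python3 - <<'E'
from h import *
arc(-149.7,-139,feed=.04)
p,R=pose(-139); arm.move_l(p+[0,0,.16],feed=.1)
arm.move_to(HUB.tolist()+[.30] if False else np.array([.47,-.11,.33]),R)
o=wheel(); print(np.round(o,3).tolist(),"left",o[0][0]-o[1][0],arm.current_t())
im=arm.snapshot("wrist"); cv2.imwrite("pics/w2.png",im[:,:,::-1])
im=arm.snapshot("scene"); cv2.imwrite("pics/s2.png",im[:,:,::-1])
E
```

```text
[[17.574, 0.091, 46.0], [17.507, 0.129, 32.0]] left 0.0672480979569059 17.7917
```

View pics/w2.png

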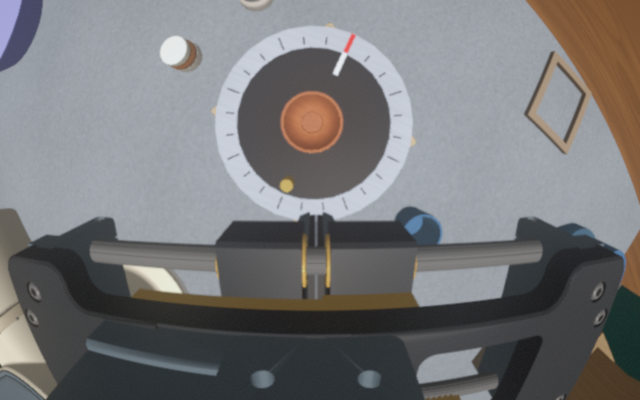

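View pics/s2.png

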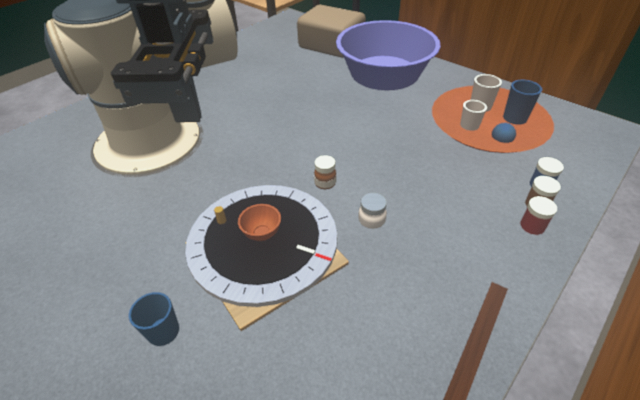

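In the wrist view the white line (340,65) continues straight into the red line (349,44). The scene view shows the same, with the bowl centred and the jars and cup where they were.

```bash
python3 -c "
from rig import arm
print(arm.sign_off())"
```

```text
the job is handed in; nothing more can be done
None
```

The job is handed in: the white line was within about 0.1° of the red line by the top camera, the bowl and the jars and cup looked undisturbed, and the arm was clear, at about 18 s of the 54 s allowed.

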